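# Change the stamp in the handle-fitting vise

### The job

Slide the vise jaw open by its red knob, lift the finished dark-red stamp out of the inclined vise and stand it upright on the white card, the free place in the tray. Then lift the pale stamp up and off the fork it hangs from, seat it handle up in the vise, flat on the inclined bed where the finished one was, and slide the jaw fully closed on it. Leave the other stamps in the tray, the ink-pad tin and the screwdriver where they are.

Things in the scene. Friction and masses are not known exactly. Their poses are not given: they have to be found in the camera images.
- bed: Green vise bed, sloping 30 deg. Origin: on its surface, centre of the stamp's seat, 55 mm above the table. z: out of the bed, leaning to the robot; x: uphill, away from it; y: across the jaws. Downhill steel stop: face at x -22.5 mm, 18 high. Steel fixed jaw: y +22.3 to +44, 24 high. Sliding jaw on the -y side; uphill side open. Bed spans x -33..41, y -150..48.
- jaw (a joint): Opening of the aluminium sliding jaw (m): 0 = closed on a stamp, its face at bed y -22.3 mm; grows as it slides along bed -y, to 0.036. Needs about 4 N, stays where left. Jaw 31 mm high, 40 (bed x) by 80 mm; a lip (z 25 to 31) reaches 6 mm over the stamp's block, so a stamp passes only with the jaw open 10 mm or more.
- jaw_knob (a point): Centre of the jaw's red knob: a cylinder of diameter 20, height 26 mm, axis along the bed's z, on a 10 mm stem; 65 mm above the bed's surface and at bed y -90 mm when the jaw is closed.
- finished: The finished stamp, dark-red lacquered handle and orange wood block, starts clamped in the vise. Block 44 x 44 x 22 mm, black rubber face under it; then a flare (diameter 22, to z 30), neck (diameter 11, to z 62), bulb grip (diameter 28, z 62 to 98, flat shoulder under it). About 0.12 kg. Origin: centre of the underside; z up the handle, x and y square to the block.
- next: The next stamp, handle and block of pale bare wood, starts hanging upright from the fork. Block 44 x 44 x 22 mm, black rubber face under it; then a flare (diameter 22, to z 30), neck (diameter 11, to z 62), bulb grip (diameter 28, z 62 to 98, flat shoulder under it). About 0.12 kg. Origin: centre of the underside; z up the handle, x and y square to the block.
- fork (a point): Mid-fork, level with the prongs' top (118 mm up), where the bulb's shoulder rests. Two steel bars, diameter 6, axes 23 mm apart, the neck between them. x runs along them to their wooden post (face 58 mm away, top 6 mm higher than the point); free ends 22 to 31 mm the -x way (robot side), turned up 9 mm. Lift 13 to 20 mm, then draw out along -x 60 mm or more. Foot 150 x 100 x 12 mm.
- tray: Orange wooden tray, 215 (x) x 92 (y) x 22 mm high, walls and floor 6 mm thick, with three places 66 mm apart along its x. Origin: centre of its underside. Two places hold ready stamps, the third the card.
- card: White card, 56 x 60 mm with a red line at its edge, lying flat on the tray's floor in the free place; origin: its centre. The finished stamp goes on it (block's underside 6 mm above the table). The card is paper-thin and fixed.
- ready1: Bystander: a ready stamp with red-brown handle, standing in the tray. Same shape and size as the finished one; origin: centre of its underside.
- ready2: Bystander: another ready stamp in the tray, same as ready1.
- pad_tin: Bystander: closed ink-pad tin with red lid, 87 x 132 x 28 mm; origin: centre of its underside. It lies beyond the vise.
- driver: Bystander: screwdriver 180 mm long lying along its x on the table beyond the vise; origin near its middle.
Things that resemble listed ones, but are neither listed nor needed, are in the scene too. What is shaped like the finished but turquoise or yellow is not meant.

How it is judged:
On the way, in this order (a step that is already met when the one before it is completed fails the run):
1. the jaw is slid open by more than 15 mm (value of joint jaw above 0.015 m), for 0.1 s.
2. the finished stamp is held in the fingers, its underside more than 35 mm off the bed (z of finished in the frame of bed above 0.035 m and contact force between the fingers and finished above 1 N), for 0.1 s.
3. the finished stamp stands upright on the card, let go (horizontal distance between finished and card below 0.02 m and z of finished in the frame of tray between 0.002 and 0.011 m and angle between finished's own z axis and vertical below 0.1 rad and linear speed of finished below 0.02 m/s and angular speed of finished below 0.2 rad/s and contact force between the fingers and finished below 0.3 N), for 0.2 s.
4. the pale stamp is off the fork, more than 60 mm from where it hung, held in the fingers (distance of next from where it was at the start of the episode above 0.06 m and contact force between the fingers and next above 1 N), for 0.1 s.
At the end, for the whole second after the job is handed in: Finished stamp at rest on the tray floor, within 6 degrees of upright and 20 mm of the card's centre; pale stamp at rest in the vise, under 4 mm off the bed, within 6 degrees of square to it and of the seat's centre by 10 mm (slope) and 6 mm (across the jaws); jaw closed to under 3 mm (horizontal distance between finished and card below 0.02 m and z of finished in the frame of tray between 0.002 and 0.011 m and angle between finished's own z axis and vertical below 0.1 rad and x of next in the frame of bed between -0.01 and 0.01 m and y of next in the frame of bed between -0.006 and 0.006 m and z of next in the frame of bed below 0.004 m and angle between the z axis of next and the z axis of bed, either way round below 0.1 rad and value of joint jaw below 0.003 m and linear speed of each of finished, next below 0.02 m/s and angular speed of each of finished, next below 0.2 rad/s); the robot touches nothing.
It fails at once if ready1 is moved more than 15 mm from its place or tipped over (distance of ready1 from where it was at the start of the episode above 0.015 m or angle between ready1's own z axis and vertical above 0.35 rad).
It fails at once if ready2 is moved more than 15 mm from its place or tipped over (distance of ready2 from where it was at the start of the episode above 0.015 m or angle between ready2's own z axis and vertical above 0.35 rad).
It fails at once if pad_tin is moved more than 20 mm from its place (distance of pad_tin from where it was at the start of the episode above 0.02 m).
It fails at once if driver is moved more than 20 mm from its place (distance of driver from where it was at the start of the episode above 0.02 m).
It also fails if it takes over 61 s, if anything falls off the work surface, if the arm or the gripper's body presses on something with over 40 N, if the wrist force passes 120 N, or if a joint passes its speed limit or range.

### The arm

A 6-joint arm with a two-finger parallel gripper is mounted at the origin on the work surface. World frame = base frame: x ahead of the robot, y to its left, z up, the work surface at z = 0. Lengths are in m, angles in rad, forces in N, time in s.
With the tool pointing down it reaches from about 0.3 to 0.875 m from the base axis. Payload 6.4 kg.
Tool frame: the origin (TCP) lies between the finger pads; the fingertips stand tip_extent ahead of it and the grasp point (between the pads) lies 8 mm behind it (tip_extent is the distance from the TCP to the fingertips, in m); z points along the fingers, y is the line along which they close (so a half turn about z gives the same grasp; the last joint's range is limited). The gripper opens to 88 mm and grips with 3 to 60 N. Pads are 18 mm wide; open, the fingers measure 123 mm over their backs; the gripper's body (75 mm by 187 mm) begins 45 mm behind the grasp point.
Start: joints at [-1.489, 0.181, 1.607, -0, 1.354, -0.206], TCP at [0.163, -0.551, 0.25] pointing down, gripper open.
Joint ranges: [-2.99, 2.99], [-0.89, 2.07], [0.3, 2.58], [-1.14, 4.28], [0, 2.63], [-3.12, 3.12]. Speed limits (rad/s): [2.57, 2.57, 3.01, 3.14, 3.14, 3.14].

### API

Orientations are given as a unit quaternion [w, x, y, z].
In Python, from workcell import get_state, read_camera, get_calibration, job_done, tip_extent gives the robot as it stands. The module is installed in compiled form; this text tells all that it offers.
- The arm moves only by the shell command python3 -m creep 'ROWS' [OPENING] [FORCE]. ROWS is JSON, a list of rows, each a list of 6 numbers: the shift along the tool's x, y, z in m, then the turn, a rotation vector about the tool's x, y, z in degrees. A call has exactly 5 rows; each row shifts and turns the commanded pose from where the row before left it, along the tool's axes as they then stand; what a row does not reach is not made up. A row lasts 1/10 s, in which the tool goes at most 50 mm and 8.59 degrees, less where a joint would pass 70% of its speed; a pose out of reach is approached as far as the arm can. A call with a gripper value outside its range is refused whole. OPENING is the closure, from 0 (fully open) to 1 (shut), set as the call begins (- or left out, the last holds). The fingers move at their own pace and stop on an object; FORCE is the grip in N (left out, the last holds). Time passes only in rows, so rows that do not move let the fingers close, or fill a call up. It gives the time, the measured TCP pose, the force, the opening and the grip force at its end, in the units of the state.
- get_state(): the state, without advancing time (a new reading comes with each control period).
- read_camera(name): name is "scene" or "top" or "wrist"; returns the picture (400x640x3 uint8, blue, green, red); there is no depth.
- get_calibration(name): a dict with "camera_matrix" (3x3 intrinsics, pixels), "R" (3x3) and "t" (3): a world point X has camera coordinates R X + t; the wrist camera has in their place "mount" (4x4, takes a point from camera to tool coordinates, whose origin is the TCP and whose axes are the flange's). Camera axes: x right, y down, z forward; pixel columns grow to the right and rows downward; lengths in m; the calibration is good to about 2 mm. A picture is of the moment at which its call begins: read the wrist's pose just before it. get_calibration takes no time and is no camera call.
- job_done(): hands the job in; it is judged then, once.
The state is a dict: "t": time; "qpos": joint angles; "joint_velocities": joint speeds; "joint_efforts": joint torques, N m; "eef_pos": TCP position; "orientation": TCP orientation; "ft_force": force on the tool from outside, world axes, zero at the start; "moment": the same for the moment, N m; "finger_gap": finger opening in m; "finger_force": force on a finger pad.
Only numpy, scipy, OpenCV 4.12 (cv2) and the standard library are available. Lean on these libraries where they do the work, as an engineer would, in place of code of your own. Each camera call takes 0.05 s, during which the arm holds its last target. There are 200 camera calls.

## Working session

There is one attempt and no reset: what is moved stays moved. The work goes in short steps, Python scripts to look and compute and a shell command to move; the robot and the scene stay as the last step left them, time stands still between calls to the robot, and variables do not carry over. Pictures are saved under pics/ and viewed, at most 10 in all, crops included, and the job is handed in when it is done.

```bash
mkdir -p pics; ls; python3 - <<'E'
from workcell import *
import cv2,json
s=get_state();print(s,tip_extent)
for n in("scene","top","wrist"):
    c=get_calibration(n);print(n,{k:(v.tolist() if hasattr(v,'tolist') else v) for k,v in c.items()})
    cv2.imwrite(f'pics/{n}0.png',read_camera(n))
E
```

```text
pics
{'t': 0.0, 'qpos': array([-1.48931129e+00,  1.81552458e-01,  1.60798225e+00, -4.18598934e-06,
        1.35381268e+00, -2.06326680e-01]), 'joint_velocities': array([-1.83505603e-04, -1.88098877e-04, -9.48839183e-04,  3.79434780e-04,
        2.14406976e-05,  3.18544422e-04]), 'joint_efforts': array([-7.14498965e-04, -4.33868551e+01, -3.41846752e+01,  7.02586840e-02,
        3.86407902e-02, -1.07734631e-04]), 'eef_pos': array([ 0.16317462, -0.55082595,  0.24881616]), 'orientation': array([-8.75783183e-04,  9.89662963e-01,  1.43410077e-01,  5.26907088e-05]), 'ft_force': array([ 0.31924378, -0.22584602,  0.08386574]), 'moment': array([-0.0232483 ,  0.01735032, -0.01752773]), 'finger_force': 0.0, 'finger_gap': 0.08802043854331303} 0.011
scene {'camera_matrix': [[392.3706281673355, 0.0, 319.02156202560315], [0.0, 392.3706281673355, 198.19401471221275], [0.0, 0.0, 1.0]], 'R': [[0.36347279290913764, 0.9315975751226508, 0.003672443386640769], [0.6959232879701153, -0.26889701256335075, -0.6658717398233459], [-0.6193369891066537, 0.2445819998693733, -0.7460571957056663]], 't': [-0.167327503
[... 198 characters left out ...]
82619112217891, -0.9994449967795054, -0.02104058612621151], [-0.9938568657743947, 0.027936261505382292, -0.10708919481534745], [0.10761755528359315, 0.018145624969031354, -0.9940267592420566]], 't': [0.01272432627186541, 0.5392636441571242, 1.0620725443274053]}
wrist {'camera_matrix': [[351.2688801402863, 0.0, 318.32082348977997], [0.0, 351.2688801402863, 196.20849536203605], [0.0, 0.0, 1.0]], 'mount': [[0.00042977694065615885, -0.9595761469703563, -0.2814488114334551, 0.07239693089350965], [0.9999998940704731, 0.0004587794878793377, -3.715403204187923e-05, -0.0003392645823740992], [0.0001647750644849247, -0.28144876565176974, 0.9595762424957549, -0.13519607940969436], [0.0, 0.0, 0.0, 1.0]]}
```

View pics/scene0.png

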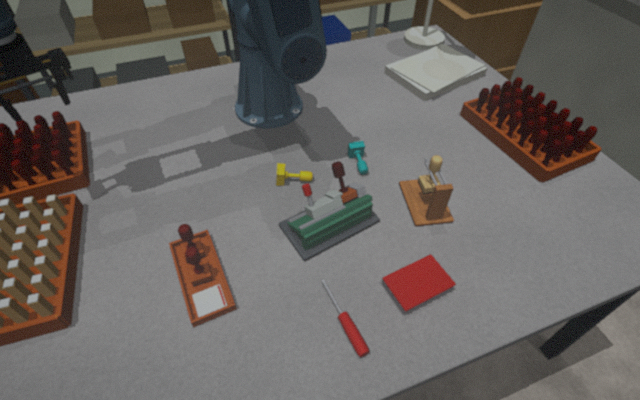

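View pics/top0.png

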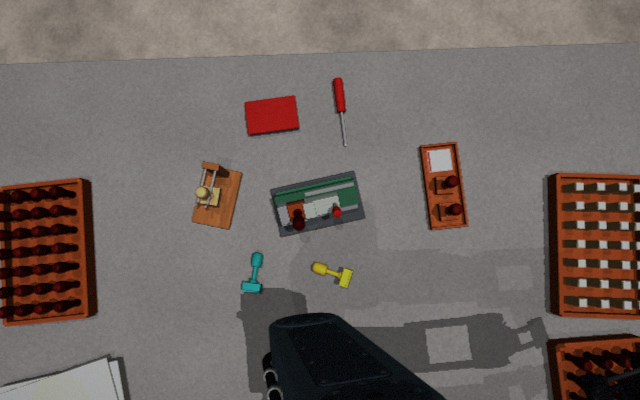

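```bash
python3 - <<'E'
import cv2
a=cv2.imread('pics/top0.png')[130:250,180:480];cv2.imwrite('pics/topc.png',cv2.resize(a,None,fx=2.6,fy=2.6,interpolation=cv2.INTER_CUBIC))
a=cv2.imread('pics/scene0.png')[130:330,160:470];cv2.imwrite('pics/scenec.png',cv2.resize(a,None,fx=2.5,fy=2.5,interpolation=cv2.INTER_CUBIC))
E
```

```text
(no output)
```

View pics/topc.png

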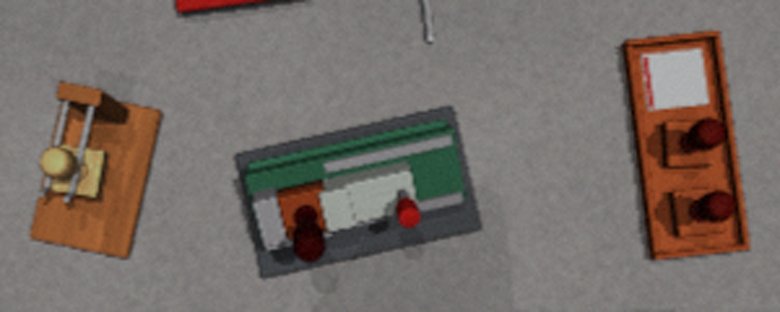

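View pics/scenec.png

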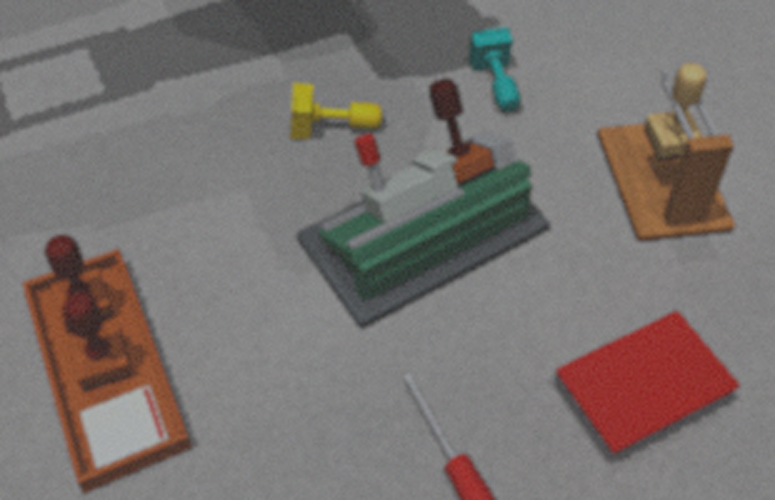

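The jaw knob is red at top px (337,211), and the finished stamp's bulb is dark red at (299,222) in the vise. The pale bulb is at (202,193) on the fork, and the card is at (440,160). The decoys are turquoise (257,260) and yellow (320,268), both lying on the table; they don't fit the description, because the finished stamp is the dark-red one clamped in the vise. The crops confirm this.

```bash
cat > h.py <<'E'
import numpy as np,cv2
from workcell import *
from scipy.spatial.transform import Rotation as Ro
C={n:get_calibration(n) for n in("scene","top","wrist")}
K={n:np.array(C[n]["camera_matrix"]) for n in C}
def ext(n,s=None):
    if n!="wrist": return np.array(C[n]["R"]),np.array(C[n]["t"])
    T=np.eye(4);T[:3,:3]=Ro.from_quat(s["orientation"],scalar_first=True).as_matrix();T[:3,3]=s["eef_pos"]
    M=np.linalg.inv(T@np.array(C[n]["mount"]));return M[:3,:3],M[:3,3]
def ray(n,uv,E=None):
    R,t=E or ext(n);d=R.T@np.linalg.inv(K[n])@[*uv,1];return -R.T@t,d/np.linalg.norm(d)
def tri(rs):
    A=sum(np.eye(3)-np.outer(d,d) for o,d in rs);b=sum((np.eye(3)-np.outer(d,d))@o for o,d in rs)
    p=np.linalg.solve(A,b);return p,[np.linalg.norm((np.eye(3)-np.outer(d,d))@(p-o)) for o,d in rs]
def pl(n,uv,z,E=None):
    o,d=ray(n,uv,E);return o+d*(z-o[2])/d[2]
def proj(n,X,E=None):
    R,t=E or ext(n);c=K[n]@(R@X+t);return c[:2]/c[2]
tc=lambda u,v:(180+u/2.6,130+v/2.6)
sc=lambda u,v:(160+u/2.5,130+v/2.5)
E
python3 - <<'E'
from h import *
np.set_printoptions(precision=4,suppress=True)
P={'knob':((408,212),(368,150)),'fin':((309,240),(445,100)),'next':((58,163),(691,84)),'card':((676,79),(123,427)),
'posttop':((80,93),(713,144)),'trayc1':((624,40),(84,489)),'trayc2':((718,31),(190,442))}
for k,(a,b) in P.items(): print(k,*tri([ray('top',tc(*a)),ray('scene',sc(*b))]))
def yaw(a,b,z):
    d=pl('top',tc(*b),z)-pl('top',tc(*a),z);return np.degrees(np.arctan2(d[1],d[0])),np.linalg.norm(d)
print('vise x',yaw((262,277),(236,155),.01),yaw((480,228),(452,107),.01),'y',yaw((480,228),(262,277),.01),yaw((452,107),(236,155),.01))
print('fork x',yaw((128,258),(161,108),.012),'-y',yaw((31,238),(128,258),.012))
print('tray',yaw((652,258),(624,40),.022),yaw((748,250),(718,31),.022), yaw((652,258),(748,250),.022))
print('traycentre',np.mean([pl('top',tc(*q),.022) for q in((624,40),(718,31),(748,250),(652,258))],0))
print('forkfoot c',(pl('top',tc(31,238),.012)+pl('top',tc(161,108),.012))/2)
E
```

```text
knob [ 0.4926 -0.0452  0.1108] [np.float64(0.002950099555547011), np.float64(0.0029500995555470423)]
fin [0.4696 0.0414 0.123 ] [np.float64(0.002216445647077775), np.float64(0.0022164456470777963)]
next [0.5429 0.2595 0.1336] [np.float64(0.00332681942971033), np.float64(0.0033268194297104443)]
card [ 0.6236 -0.3156  0.0036] [np.float64(0.0028230866275191645), np.float64(0.002823086627519058)]
posttop [0.607  0.2442 0.1208] [np.float64(0.004014860403015439), np.float64(0.004014860403015368)]
trayc1 [ 0.6656 -0.3149 -0.0157] [np.float64(0.04028787466123818), np.float64(0.040287874661238135)]
trayc2 [ 0.6698 -0.302   0.0607] [np.float64(0.04360136649935938), np.float64(0.04360136649935958)]
vise x (np.float64(11.110529269521024), np.float64(0.12200674353647964)) (np.float64(10.882729214903401), np.float64(0.12154673642142634)) y (np.float64(101.11964570834317), np.float64(0.21646082922681478)) (np.float64(100.9978821509153), np.float64(0.21694449743028457))
fork x (np.float64(-12.788182778323842), np.float64(0.15014832775339226)) -y (np.float64(-103.03615328011426), np.float64(0.09733755195995833))
tray (np.float64(4.252197971051392), np.float64(0.21267572711092111)) (np.float64(4.209410383926977), np.float64(0.21360604497303337)) (np.float64(-86.7506047347218), np.float64(0.09142230665543705))
traycentre [ 0.5565 -0.3189  0.022 ]
forkfoot c [0.5454 0.2532 0.012 ]
```

```bash
cat >> h.py <<'E'
np.set_printoptions(precision=4,suppress=True)
O=np.array([.508,.049,.055]);YB=np.radians(11.0)
def bedR(yaw=None,o=None):
    c,s=np.cos(YB),np.sin(YB);a=np.pi/6
    return np.array([[np.cos(a)*c,-s,-np.sin(a)*c],[np.cos(a)*s,c,-np.sin(a)*s],[np.sin(a),0,np.cos(a)]])
B=bedR()
bw=lambda *p:O+B@np.array(p)
wb=lambda p:B.T@(np.array(p)-O)
def down(yawdeg): return Ro.from_euler('z',yawdeg,degrees=True).as_matrix()@np.diag([1,-1,-1.])
VR=B@np.diag([1,-1,-1.])   # tool for vise
def go(R,grasp,s=None):
    "target orientation R, grasp-point position; print shift(mm) now-frame, turn deg, shift final-frame"
    s=s or get_state();R0=Ro.from_quat(s["orientation"],scalar_first=True).as_matrix()
    p=np.array(grasp)+.008*R[:,2];d=p-s["eef_pos"]
    print('t',round(s['t'],2),'tcp',s["eef_pos"],'->',p,'\n now-frame mm',(R0.T@d*1e3).round(1),'turn',Ro.from_matrix(R0.T@R).as_rotvec(degrees=True).round(2),'final-frame mm',(R.T@d*1e3).round(1),'gap',round(s['finger_gap'],4),'F',s['ft_force'].round(1))
E
python3 - <<'E'
from h import *
print('knob',bw(0,-.09,.065)); go(VR,bw(0,-.09,.165))
E
```

```text
knob [ 0.4933 -0.0455  0.1113]
t 0.15 tcp [ 0.1632 -0.551   0.249 ] -> [ 0.4481 -0.0543  0.191 ] 
 now-frame mm [ 414.2 -395.3   58.7] turn [-1.51 29.97  5.35] final-frame mm [ 295.2 -433.2  237.5] gap 0.0883 F [ 0.5 -0.7 -0.4]
```

```bash
R='[0.0345,-0.033,0,0,0,0]'; python3 -m creep '[[0.0345,-0.033,0,0,0,0],[0.0345,-0.033,0,0,0,0],[0.0345,-0.033,0,0,0,0],[0.0345,-0.033,0,0,0,0],[0.0345,-0.033,0,0,0,0]]' 0.4 20 && python3 -m creep '[[0.0345,-0.033,0,0,0,0],[0.0345,-0.033,0,0,0,0],[0.0345,-0.033,0,0,0,0],[0.0345,-0.033,0,0,0,0],[0.0345,-0.033,0,0,0,0]]' && python3 -m creep '[[0.0345,-0.033,0,0,0,0],[0.0345,-0.033,0,0,0,0],[0,0,0,-0.3,6,1.07],[0,0,0,-0.3,6,1.07],[0,0,0,-0.3,6,1.07]]' && python3 -m creep '[[0,0,0,-0.3,6,1.07],[0,0,0,-0.3,6,1.07],[0,0,0,0,0,0],[0,0,0,0,0,0],[0,0,0,0,0,0]]'
python3 - <<'E'
from h import *
go(VR,bw(0,-.09,.165))
s=get_state();im=read_camera('wrist');cv2.imwrite('pics/w1.png',im)
E=ext('wrist',s)
for n,p in dict(knob=bw(0,-.09,.065),knobtop=bw(0,-.09,.078),fintop=bw(0,0,.098)).items(): print(n,proj('wrist',p,E))
E
```

```text
t: 0.65
eef_pos: [0.2823, -0.3423, 0.2495]
orientation: [-0.0, 0.99, 0.143, 0.0]
ft_force: [0.6, -0.3, 0.6]
finger_gap: 0.0532
finger_force: 0.0
t: 1.15
eef_pos: [0.4009, -0.1351, 0.2498]
orientation: [0.0, 0.99, 0.143, 0.0]
ft_force: [1.0, -0.3, 0.3]
finger_gap: 0.0532
finger_force: 0.0
t: 1.65
eef_pos: [0.4482, -0.0528, 0.2495]
orientation: [-0.015, 0.981, 0.115, 0.158]
ft_force: [0.2, 0.2, -0.3]
finger_gap: 0.0528
finger_force: 0.0
t: 2.15
eef_pos: [0.4484, -0.0545, 0.2505]
orientation: [-0.024, 0.962, 0.093, 0.257]
ft_force: [0.4, 0.8, 0.0]
finger_gap: 0.0532
finger_force: 0.0
t 2.15 tcp [ 0.4484 -0.0545  0.2505] -> [ 0.4481 -0.0543  0.191 ] 
 now-frame mm [-29.9  -0.4  51.5] turn [0.09 0.03 0.08] final-frame mm [-30.   -0.2  51.5] gap 0.0532 F [0.4 0.8 0. ]
knob [318.1946 219.6443]
knobtop [318.2075 225.2105]
fintop [198.7345 234.6747]
```

View pics/w1.png

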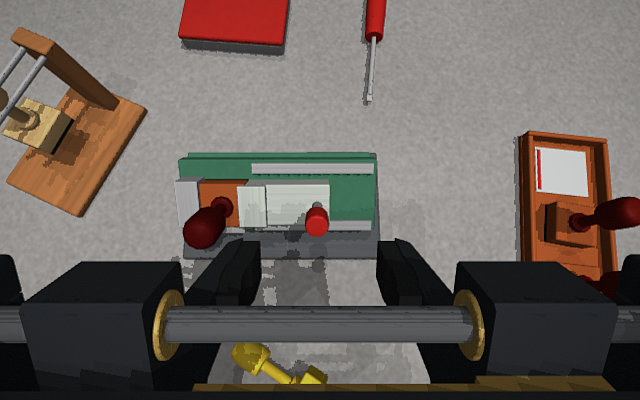

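The predictions match the picture: the knob top is at (317,226) against a predicted (318,225), and the dark-red bulb is at (199,232). The bed edges are horizontal, so the 11° yaw is right.

```bash
python3 -m creep '[[-0.03,0,0.01,0,0,0],[0,0,0.035,0,0,0],[0,0,0.035,0,0,0],[0,0,0.035,0,0,0],[0,0,0.035,0,0,0]]' && python3 -m creep '[[0,0,0,0,0,0],[0,0,0,0,0,0],[0,0,0,0,0,0],[0,0,0,0,0,0],[0,0,0,0,0,0]]' 1 20
python3 - <<'E'
from h import *
go(VR,bw(0,-.09,.065))
E
```

```text
t: 2.7
eef_pos: [0.4976, -0.0447, 0.1039]
orientation: [-0.024, 0.961, 0.094, 0.258]
ft_force: [1.0, -1.3, -0.0]
finger_gap: 0.0528
finger_force: 0.0
t: 3.2
eef_pos: [0.4969, -0.0452, 0.107]
orientation: [-0.024, 0.961, 0.093, 0.26]
ft_force: [-1.2, 2.6, 5.3]
finger_gap: 0.0192
finger_force: 20.0
t 3.2 tcp [ 0.4969 -0.0452  0.107 ] -> [ 0.4972 -0.0448  0.1044] 
 now-frame mm [-1.  -0.4  2.5] turn [ 0.15 -0.22  0.08] final-frame mm [-1.  -0.4  2.5] gap 0.0192 F [-1.2  2.6  5.3]
```

Knob gripped at 19 mm (diameter 20). Now I slide it 31 mm along tool +y.

```bash
python3 -m creep '[[0,0.007,0,0,0,0],[0,0.008,0,0,0,0],[0,0.008,0,0,0,0],[0,0.008,0,0,0,0],[0,0,0,0,0,0]]' && python3 -m creep '[[0,0,0,0,0,0],[0,0,0,0,0,0],[0,0,0,0,0,0],[0,0,0,0,0,0],[0,0,0,0,0,0]]' 0.4
python3 - <<'E'
from h import *
s=get_state();print(wb(s['eef_pos']));go(VR,bw(0,0,.15),s)
E
```

```text
t: 3.7
eef_pos: [0.5031, -0.0768, 0.107]
orientation: [-0.023, 0.961, 0.093, 0.26]
ft_force: [-2.5, 0.3, 6.4]
finger_gap: 0.0195
finger_force: 20.0
t: 4.2
eef_pos: [0.5018, -0.0753, 0.1048]
orientation: [-0.024, 0.961, 0.093, 0.258]
ft_force: [-0.0, 0.2, -1.0]
finger_gap: 0.0528
finger_force: 0.0
[-0.0009 -0.1208  0.058 ]
t 4.2 tcp [ 0.5018 -0.0753  0.1048] -> [0.4383 0.0355 0.178 ] 
 now-frame mm [   1.  -120.7  -84.1] turn [ 0.05 -0.02  0.03] final-frame mm [   0.9 -120.8  -84. ] gap 0.0528 F [-0.   0.2 -1. ]
```

```bash
python3 -m creep '[[0,0,-0.042,0,0,0],[0,0,-0.042,0,0,0],[0,-0.04,0,0,0,0],[0,-0.04,0,0,0,0],[0,-0.041,0,0,0,0]]' && python3 -m creep '[[0,0,0.02,0,0,0],[0,0,0.025,0,0,0],[0,0,0.023,0,0,0],[0,0,0,0,0,0],[0,0,0,0,0,0]]' && python3 -m creep '[[0,0,0,0,0,0],[0,0,0,0,0,0],[0,0,0,0,0,0],[0,0,0,0,0,0],[0,0,0,0,0,0]]' 1 25
python3 - <<'E'
from h import *
go(VR,bw(0,0,.082))
E
```

```text
t: 4.7
eef_pos: [0.4373, 0.0356, 0.178]
orientation: [-0.024, 0.961, 0.091, 0.259]
ft_force: [1.1, 0.7, 0.3]
finger_gap: 0.0531
finger_force: 0.0
t: 5.2
eef_pos: [0.4703, 0.0423, 0.1181]
orientation: [-0.025, 0.962, 0.093, 0.257]
ft_force: [1.1, 0.2, -0.2]
finger_gap: 0.0528
finger_force: 0.0
t: 5.7
eef_pos: [0.4714, 0.0418, 0.1194]
orientation: [-0.024, 0.961, 0.093, 0.259]
ft_force: [-5.2, 0.7, 7.5]
finger_gap: 0.0273
finger_force: 24.9
t 5.7 tcp [0.4714 0.0418 0.1194] -> [0.4717 0.0419 0.1191] 
 now-frame mm [ 0.1 -0.1  0.4] turn [ 0.08 -0.11  0.04] final-frame mm [ 0.1 -0.1  0.4] gap 0.0273 F [-5.2  0.7  7.5]
```

```bash
python3 -m creep '[[0,0,-0.02,0,0,0],[0,0,-0.03,0,0,0],[0,0,-0.04,0,0,0],[0,0,-0.035,0,0,0],[0,0,0,0,0,0]]' && python3 -m creep '[[0,0,0,0,-7.5,0],[0,0,0,0,-7.5,0],[0,0,0,0,-7.5,0],[0,0,0,0,-7.5,0],[0,0,0,0,0,0]]'
python3 - <<'E'
from h import *
go(down(4.2),[.6230,-.3150,.006+.082+.06])
E
```

```text
t: 6.2
eef_pos: [0.4107, 0.0288, 0.2321]
orientation: [-0.021, 0.96, 0.093, 0.262]
ft_force: [0.7, -0.8, -0.5]
finger_gap: 0.0274
finger_force: 25.0
t: 6.7
eef_pos: [0.4107, 0.0306, 0.2244]
orientation: [-0.0, 0.995, 0.097, -0.003]
ft_force: [-0.2, -0.2, -1.6]
finger_gap: 0.0272
finger_force: 25.0
t 6.7 tcp [0.4107 0.0306 0.2244] -> [ 0.623 -0.315  0.14 ] 
 now-frame mm [142.2 380.1  83.2] turn [-0.03  0.33  6.91] final-frame mm [186.4 360.2  84.4] gap 0.0272 F [-0.2 -0.2 -1.6]
```

```bash
python3 -m creep '[[0.0142,0.038,0,0,0,0],[0.0142,0.038,0,0,0,0],[0.0142,0.038,0,0,0,0],[0.0142,0.038,0,0,0,0],[0.0142,0.038,0,0,0,0]]' && python3 -m creep '[[0.0142,0.038,0,0,0,0],[0.0142,0.038,0,0,0,0],[0.0142,0.038,0,0,0,0],[0.0142,0.038,0,0,0,0],[0.0142,0.038,0,0,0,0]]' && python3 -m creep '[[0,0,0,0,0,3.5],[0,0,0,0,0,3.4],[0,0,0.02,0,0,0],[0,0,0,0,0,0],[0,0,0,0,0,0]]'
python3 - <<'E'
from h import *
go(down(4.2),[.6230,-.3150,.006+.082+.004])
s=get_state();E=ext('wrist',s)
a=read_camera('wrist');b=read_camera('top')
print('card pred wrist',proj('wrist',np.array([.623,-.315,.006]),E),'top',proj('top',np.array([.623,-.315,.006])),'bulb top',proj('top',s['eef_pos']))
b=cv2.resize(b[130:250,400:500],None,fx=4,fy=4,interpolation=cv2.INTER_CUBIC)
c=np.zeros((480,800,3),np.uint8);c[:, 400:]=b;c[:480,:400]=cv2.resize(a[:, 150:490],(400,470))[:480] if 0 else cv2.copyMakeBorder(cv2.resize(a[:,150:490],(400,470)),0,10,0,0,cv2.BORDER_CONSTANT)
cv2.imwrite('pics/w2.png',c)
E
```

```text
t: 7.2
eef_pos: [0.5155, -0.144, 0.226]
orientation: [0.0, 0.995, 0.096, 0.001]
ft_force: [0.9, 1.1, -0.4]
finger_gap: 0.0277
finger_force: 25.0
t: 7.7
eef_pos: [0.6215, -0.3171, 0.2262]
orientation: [0.0, 0.995, 0.096, 0.001]
ft_force: [1.0, 0.1, -1.3]
finger_gap: 0.0274
finger_force: 25.0
t: 8.2
eef_pos: [0.6206, -0.3154, 0.2063]
orientation: [-0.0, 0.999, 0.036, 0.0]
ft_force: [0.8, -0.8, -0.8]
finger_gap: 0.0275
finger_force: 25.0
t 8.2 tcp [ 0.6206 -0.3154  0.2063] -> [ 0.623 -0.315  0.084] 
 now-frame mm [  2.4  -0.2 122.3] turn [-0.03 -0.01 -0.09] final-frame mm [  2.4  -0.2 122.3] gap 0.0275 F [ 0.8 -0.8 -0.8]
card pred wrist [318.5265 168.0887] top [438.8906 160.2839] bulb top [463.5644 143.6162]
```

View pics/w2.png

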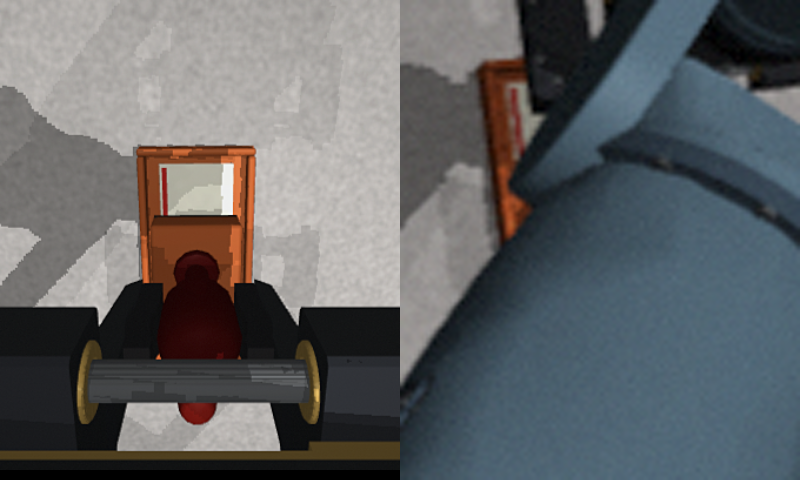

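The card is at left-panel (197,190), straight ahead and aligned with the hand. The bulb and block are upright between the tray walls. I descend.

```bash
python3 -m creep '[[0.0024,0,0.02,0,0,0],[0,0,0.03,0,0,0],[0,0,0.03,0,0,0],[0,0,0.025,0,0,0],[0,0,0.012,0,0,0]]' && python3 -m creep '[[0,0,0.003,0,0,0],[0,0,0.002,0,0,0],[0,0,0.0015,0,0,0],[0,0,0,0,0,0],[0,0,0,0,0,0]]'
python3 - <<'E'
from h import *
go(down(4.2),[.6230,-.3150,.006+.082])
E
```

```text
t: 8.8
eef_pos: [0.623, -0.315, 0.0882]
orientation: [-0.0, 0.999, 0.036, -0.001]
ft_force: [-0.5, -0.6, -1.6]
finger_gap: 0.0273
finger_force: 25.0
t: 9.3
eef_pos: [0.6244, -0.3162, 0.0849]
orientation: [0.001, 0.999, 0.036, 0.001]
ft_force: [0.0, 1.0, -1.3]
finger_gap: 0.0276
finger_force: 25.0
t 9.3 tcp [ 0.6244 -0.3162  0.0849] -> [ 0.623 -0.315  0.08 ] 
 now-frame mm [-1.3 -1.3  4.9] turn [ 0.12 -0.11 -0.1 ] final-frame mm [-1.3 -1.3  4.9] gap 0.0276 F [ 0.   1.  -1.3]
```

```bash
python3 -m creep '[[0,0,0.0015,0,0,0],[0,0,0.0015,0,0,0],[0,0,0,0,0,0],[0,0,0,0,0,0],[0,0,0,0,0,0]]'
python3 - <<'E'
from h import *
go(down(4.2),[.6230,-.3150,.006+.082])
E
```

```text
t: 9.8
eef_pos: [0.6239, -0.3158, 0.0808]
orientation: [0.0, 0.999, 0.036, 0.0]
ft_force: [0.3, 0.0, -0.7]
finger_gap: 0.0273
finger_force: 25.0
t 9.8 tcp [ 0.6239 -0.3158  0.0808] -> [ 0.623 -0.315  0.08 ] 
 now-frame mm [-0.9 -0.9  0.8] turn [ 0.06 -0.03 -0.1 ] final-frame mm [-0.9 -0.9  0.8] gap 0.0273 F [ 0.3  0.  -0.7]
```

```bash
python3 -m creep '[[0,0,0.001,0,0,0],[0,0,0.001,0,0,0],[0,0,0.001,0,0,0],[0,0,0,0,0,0],[0,0,0,0,0,0]]'
python3 - <<'E'
from h import *
go(down(4.2),[.6230,-.3150,.006+.082])
E
```

```text
t: 10.3
eef_pos: [0.6247, -0.3159, 0.0801]
orientation: [0.001, 0.999, 0.036, 0.001]
ft_force: [-3.3, 4.0, 10.1]
finger_gap: 0.0272
finger_force: 24.9
t 10.3 tcp [ 0.6247 -0.3159  0.0801] -> [ 0.623 -0.315  0.08 ] 
 now-frame mm [-1.6 -1.   0.1] turn [ 0.11 -0.11 -0.09] final-frame mm [-1.6 -1.   0.1] gap 0.0272 F [-3.3  4.  10.1]
```

Contact shows at 10 N, so I release and rise.

```bash
python3 -m creep '[[0,0,0,0,0,0],[0,0,0,0,0,0],[0,0,0,0,0,0],[0,0,0,0,0,0],[0,0,0,0,0,0]]' 0.4 && python3 -m creep '[[0,0,-0.02,0,0,0],[0,0,-0.03,0,0,0],[0,0,-0.04,0,0,0],[0,0,-0.045,0,0,0],[0,0,-0.045,0,0,0]]'
python3 - <<'E'
from h import *
print(proj('top',np.array([.623,-.315,.1])))
go(down(-12.8),[.46,.26,.27])
E
```

```text
t: 10.8
eef_pos: [0.6238, -0.3158, 0.0775]
orientation: [0.0, 0.999, 0.036, 0.0]
ft_force: [0.0, 0.8, 0.1]
finger_gap: 0.0531
finger_force: 0.0
t: 11.3
eef_pos: [0.6235, -0.3154, 0.259]
orientation: [0.0, 0.999, 0.036, -0.0]
ft_force: [0.8, -0.7, 0.3]
finger_gap: 0.0528
finger_force: 0.0
[449.1631 152.7947]
t 11.3 tcp [ 0.6235 -0.3154  0.259 ] -> [0.46  0.26  0.262] 
 now-frame mm [-122.  -585.6   -3.2] turn [ 0.03 -0.   16.9 ] final-frame mm [-286.9 -524.9   -3. ] gap 0.0528 F [ 0.8 -0.7  0.3]
```

```bash
python3 -m creep '[[-0.0094,-0.045,0,0,0,0],[-0.0094,-0.045,0,0,0,0],[-0.0094,-0.045,0,0,0,0],[-0.0094,-0.045,0,0,0,0],[-0.0094,-0.045,0,0,0,0]]' && python3 -m creep '[[-0.0094,-0.045,0,0,0,0],[-0.0094,-0.045,0,0,0,0],[-0.0094,-0.045,0,0,0,0],[-0.0094,-0.045,0,0,0,0],[-0.0094,-0.045,0,0,0,0]]' && python3 -m creep '[[-0.0094,-0.045,0,0,0,0],[-0.0094,-0.045,0,0,0,0],[-0.0094,-0.045,0,0,0,5.7],[0,0,0,0,0,5.6],[0,0,0,0,0,5.6]]'
python3 - <<'E'
from h import *
go(down(-12.8),[.46,.26,.27])
s=get_state();a=read_camera('wrist');E=ext('wrist',s);b=read_camera('top')
import pickle;pickle.dump(E,open('E2.pkl','wb'))
F=np.array([.543,.2595,0]);c=np.radians(-12.8);X=np.array([np.cos(c),np.sin(c),0]);Y=np.array([-X[1],X[0],0])
for n,p in dict(bulbtop=F+[0,0,.154],bulbmid=F+[0,0,.136],post=F+.058*X+[0,0,.124],blk=F+.022*X+.022*Y+[0,0,.078],blk2=F+.022*X-.022*Y+[0,0,.078]).items():print(n,proj('wrist',p,E))
cv2.imwrite('pics/w3.png',a)
B2=cv2.resize(b[120:220,400:500],None,fx=3,fy=3);print((b.shape))
cv2.imwrite('pics/w3b.png',cv2.hconcat([cv2.resize(a[0:330,70:570],None,fx=1,fy=1)[:300],B2]))
E
```

```text
t: 11.8
eef_pos: [0.5601, -0.093, 0.2576]
orientation: [0.0, 0.999, 0.036, 0.0]
ft_force: [0.3, 0.6, 0.4]
finger_gap: 0.0529
finger_force: 0.0
t: 12.3
eef_pos: [0.4971, 0.1281, 0.2575]
orientation: [0.0, 0.999, 0.036, 0.001]
ft_force: [0.8, 0.5, -0.7]
finger_gap: 0.0529
finger_force: 0.0
t: 12.8
eef_pos: [0.4593, 0.2608, 0.2571]
orientation: [0.0, 0.994, -0.112, 0.0]
ft_force: [-0.2, -0.7, -0.3]
finger_gap: 0.053
finger_force: 0.0
t 12.8 tcp [0.4593 0.2608 0.2571] -> [0.46  0.26  0.262] 
 now-frame mm [ 0.9  0.6 -4.9] turn [ 0.04 -0.05 -0.04] final-frame mm [ 0.9  0.6 -4.9] gap 0.053 F [-0.2 -0.7 -0.3]
bulbtop [291.6901  77.6366]
bulbmid [293.572   78.7613]
post [293.0556 -10.5108]
blk [271.3339  53.7562]
blk2 [324.1175  53.7473]
(400, 640, 3)
```

View pics/w3b.png

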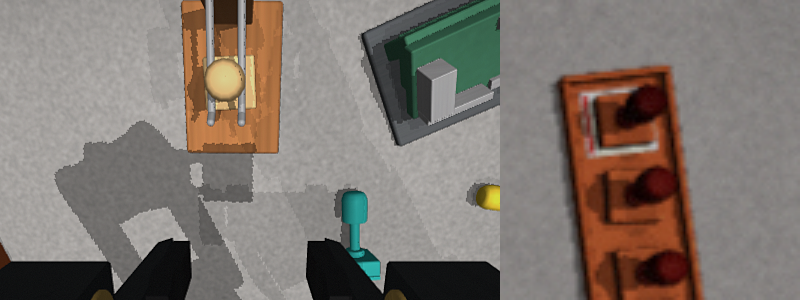

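The finished stamp stands centred on the card, at right panel (625,120). The pale bulb is at wrist (294,80), against a predicted (293,78). Its block is square to the fork, and the prongs run along the tool x axis.

```bash
python3 - <<'E'
from h import *
go(down(-12.4),[.543,.2595,.140])
E
```

```text
t 12.9 tcp [0.4598 0.2597 0.2571] -> [0.543  0.2595 0.132 ] 
 now-frame mm [ 81.  -18.4 125.2] turn [ 0.05 -0.05 -0.38] final-frame mm [ 81.3 -17.7 125.1] gap 0.053 F [ 0.1 -0.3 -0.5]
```

```bash
python3 -m creep '[[0.027,-0.006,0,0,0,-0.4],[0.027,-0.006,0,0,0,0],[0.027,-0.006,0.02,0,0,0],[0,0,0.035,0,0,0],[0,0,0.035,0,0,0]]' && python3 -m creep '[[0,0,0.02,0,0,0],[0,0,0.013,0,0,0],[0,0,0,0,0,0],[0,0,0,0,0,0],[0,0,0,0,0,0]]'
python3 - <<'E'
from h import *
go(down(-12.4),[.543,.2595,.140])
E
```

```text
t: 13.4
eef_pos: [0.5446, 0.2584, 0.1665]
orientation: [0.0, 0.994, -0.107, 0.001]
ft_force: [0.2, -0.0, -0.5]
finger_gap: 0.0526
finger_force: 0.0
t: 13.9
eef_pos: [0.5444, 0.2593, 0.136]
orientation: [-0.0, 0.994, -0.108, 0.002]
ft_force: [0.8, -0.8, -0.2]
finger_gap: 0.0527
finger_force: 0.0
t 13.9 tcp [0.5444 0.2593 0.136 ] -> [0.543  0.2595 0.132 ] 
 now-frame mm [-1.4  0.1  4. ] turn [-0.03 -0.2   0.02] final-frame mm [-1.4  0.1  4. ] gap 0.0527 F [ 0.8 -0.8 -0.2]
```

```bash
python3 -m creep '[[-0.001,0,0.003,0,0,0],[0,0,0,0,0,0],[0,0,0,0,0,0],[0,0,0,0,0,0],[0,0,0,0,0,0]]' && python3 -m creep '[[0,0,0,0,0,0],[0,0,0,0,0,0],[0,0,0,0,0,0],[0,0,0,0,0,0],[0,0,0,0,0,0]]' 1 25
python3 - <<'E'
from h import *
go(down(-12.4),[.543,.2595,.140])
E
```

```text
t: 14.4
eef_pos: [0.5422, 0.2592, 0.1313]
orientation: [0.0, 0.994, -0.108, 0.0]
ft_force: [-1.0, 0.4, 0.3]
finger_gap: 0.0527
finger_force: 0.0
t: 14.9
eef_pos: [0.5422, 0.2592, 0.1312]
orientation: [0.0, 0.994, -0.108, 0.0]
ft_force: [0.2, -0.2, 0.4]
finger_gap: 0.0271
finger_force: 25.0
t 14.9 tcp [0.5422 0.2592 0.1312] -> [0.543  0.2595 0.132 ] 
 now-frame mm [ 0.7 -0.5 -0.8] turn [ 0.05 -0.04 -0.01] final-frame mm [ 0.7 -0.5 -0.8] gap 0.0271 F [ 0.2 -0.2  0.4]
```

```bash
python3 -m creep '[[0,0,-0.006,0,0,0],[0,0,-0.006,0,0,0],[0,0,-0.005,0,0,0],[0,0,0,0,0,0],[0,0,0,0,0,0]]' 
python3 - <<'E'
from h import *
go(down(-12.4),[.543,.2595,.140])
E
```

```text
t: 15.4
eef_pos: [0.5423, 0.2593, 0.1485]
orientation: [0.0, 0.994, -0.108, 0.001]
ft_force: [-0.2, 0.2, -1.6]
finger_gap: 0.0273
finger_force: 25.0
t 15.4 tcp [0.5423 0.2593 0.1485] -> [0.543  0.2595 0.132 ] 
 now-frame mm [ 0.6 -0.4 16.5] turn [ 0.03 -0.07 -0.  ] final-frame mm [ 0.6 -0.4 16.5] gap 0.0273 F [-0.2  0.2 -1.6]
```

```bash
python3 -m creep '[[-0.01,0,0,0,0,0],[-0.02,0,0,0,0,0],[-0.02,0,0,0,0,0],[-0.02,0,0,0,0,0],[-0.02,0,0,0,0,0]]' && python3 -m creep '[[-0.01,0,0,0,0,0],[0,0,-0.045,0,0,0],[0,0,-0.045,0,0,0],[0,0,0,0,0,0],[0,0,0,0,0,0]]'
python3 - <<'E'
from h import *
go(down(11),bw(0,0,.0832+.10))
go(VR,bw(0,0,.0832+.10))
E
```

```text
t: 15.9
eef_pos: [0.4525, 0.2787, 0.1477]
orientation: [0.001, 0.994, -0.108, -0.0]
ft_force: [-1.0, -0.9, -2.0]
finger_gap: 0.0272
finger_force: 25.0
t: 16.4
eef_pos: [0.445, 0.281, 0.2391]
orientation: [-0.0, 0.994, -0.108, 0.002]
ft_force: [-0.0, 0.2, -3.4]
finger_gap: 0.0274
finger_force: 25.0
t 16.4 tcp [0.445  0.281  0.2391] -> [0.4181 0.0315 0.2057] 
 now-frame mm [ 27.2 249.5  33.4] turn [  0.    -0.19 -23.4 ] final-frame mm [-74.  239.8  33.4] gap 0.0274 F [-0.   0.2 -3.4]
t 16.4 tcp [0.445  0.281  0.2391] -> [0.422  0.0323 0.2067] 
 now-frame mm [ 30.9 247.9  32.3] turn [  6.13  29.39 -22.85] final-frame mm [-76.8 239.8  -7. ] gap 0.0274 F [-0.   0.2 -3.4]
```

```bash
python3 -m creep '[[0.0052,0.0413,0,0,0,0],[0.0052,0.0413,0,0,0,0],[0.0052,0.0413,0,0,0,0],[0.0052,0.0413,0,0,0,0],[0.0052,0.0413,0,0,0,0]]' && python3 -m creep '[[0.0052,0.0413,0,0,0,0],[0,0,0,0,0,-7.8],[0,0,0,0,0,-7.8],[0,0,0,0,0,-7.8],[0,0,0,0,0,0]]' && python3 -m creep '[[0,0,0,0,7.5,0],[0,0,0,0,7.5,0],[0,0,0,0,7.5,0],[0,0,0,0,7.5,0],[0,0,0,0,0,0]]'
python3 - <<'E'
from h import *
go(VR,bw(0.001,0,.0832+.06))
s=get_state();E=ext('wrist',s);a=read_camera('wrist')
R=Ro.from_quat(s["orientation"],scalar_first=True).as_matrix();u=s['eef_pos']+.0752*R[:,2]
for n,p in dict(org=u,blkfar=u+R@[.022,.022,-.022],blkfar2=u+R@[.022,-.022,-.022],fixjaw=bw(.02,.0223,.024),stop=bw(-.0225,0,.018),bedtop=bw(.041,0,0),kn=bw(0,-.12,.078)).items():print(n,proj('wrist',p,E))
cv2.imwrite('pics/w4.png',a)
E
```

```text
t: 16.9
eef_pos: [0.4238, 0.0722, 0.2361]
orientation: [0.0, 0.994, -0.108, -0.001]
ft_force: [0.6, -0.6, -1.7]
finger_gap: 0.0272
finger_force: 25.0
t: 17.4
eef_pos: [0.4205, 0.032, 0.2363]
orientation: [-0.0, 0.995, 0.096, -0.002]
ft_force: [0.4, 0.8, -1.3]
finger_gap: 0.0274
finger_force: 25.0
t: 17.9
eef_pos: [0.4184, 0.0328, 0.2345]
orientation: [-0.026, 0.962, 0.09, 0.256]
ft_force: [-0.5, -0.3, -2.3]
finger_gap: 0.0272
finger_force: 25.0
t 17.9 tcp [0.4184 0.0328 0.2345] -> [0.4425 0.0363 0.1726] 
 now-frame mm [-9.7  1.3 65.8] turn [-0.02  0.14 -0.34] final-frame mm [-9.8  1.2 65.8] gap 0.0272 F [-0.5 -0.3 -2.3]
org [318.9143 212.5207]
blkfar [358.5981 187.9611]
blkfar2 [279.3877 187.9326]
fixjaw [295.4199 165.8702]
stop [320.26   208.2827]
bedtop [319.9052 138.9844]
kn [476.0569 204.4504]
```

View pics/w4.png

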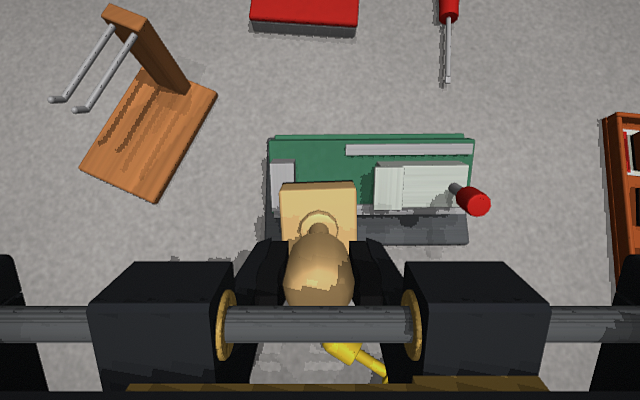

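The picture shows the pale block at (280–356,183), upright in the grip and square with the bed. The seat is free, the fixed jaw's inner edge is at x≈295, and the knob at (478,204) means the jaw is about 30 mm open. I lower it in stages.

```bash
python3 -m creep '[[-0.009,0.003,0.02,0,0,0],[0,0,0.025,0,0,0],[0,0,0.02,0,0,0],[0,0,0,0,0,0],[0,0,0,0,0,0]]'
python3 - <<'E'
from h import *
go(VR,bw(0.002,-.002,.0832+.02))
E
```

```text
t: 18.45
eef_pos: [0.4469, 0.0342, 0.1774]
orientation: [-0.025, 0.962, 0.093, 0.256]
ft_force: [-0.4, 0.8, -1.0]
finger_gap: 0.0273
finger_force: 25.0
t 18.45 tcp [0.4469 0.0342 0.1774] -> [0.4634 0.0383 0.1384] 
 now-frame mm [-4.7 -0.8 42.2] turn [-0.06  0.17  0.01] final-frame mm [-4.8 -0.9 42.2] gap 0.0273 F [-0.4  0.8 -1. ]
```

```bash
python3 -m creep '[[-0.004,-0.0005,0.01,0,0,0],[0,0,0.016,0,0,0],[0,0,0.014,0,0,0],[0,0,0,0,0,0],[0,0,0,0,0,0]]'
python3 - <<'E'
from h import *
go(VR,bw(0.002,-.002,.0832+.005))
E
```

```text
t: 18.95
eef_pos: [0.4631, 0.0374, 0.1418]
orientation: [-0.024, 0.961, 0.093, 0.258]
ft_force: [-0.3, 0.3, -1.6]
finger_gap: 0.027
finger_force: 25.0
t 18.95 tcp [0.4631 0.0374 0.1418] -> [0.4707 0.0397 0.1255] 
 now-frame mm [-1.4 -0.8 18.1] turn [ 0.04 -0.03  0.05] final-frame mm [-1.4 -0.8 18.1] gap 0.027 F [-0.3  0.3 -1.6]
```

```bash
python3 -m creep '[[-0.001,-0.0005,0.007,0,0,0],[0,0,0.006,0,0,0],[0,0,0.005,0,0,0],[0,0,0,0,0,0],[0,0,0,0,0,0]]'
python3 - <<'E'
from h import *
go(VR,bw(0.002,-.002,.0832))
E
```

```text
t: 19.45
eef_pos: [0.4705, 0.0395, 0.1246]
orientation: [-0.024, 0.961, 0.093, 0.258]
ft_force: [-0.1, -0.0, -1.2]
finger_gap: 0.0272
finger_force: 25.0
t 19.45 tcp [0.4705 0.0395 0.1246] -> [0.4732 0.0402 0.1211] 
 now-frame mm [ 0.6 -0.1  4.4] turn [0.03 0.01 0.02] final-frame mm [ 0.6 -0.1  4.4] gap 0.0272 F [-0.1 -0.  -1.2]
```

```bash
python3 -m creep '[[0,0,0.001,0,0,0],[0,0,0.001,0,0,0],[0,0,0.001,0,0,0],[0,0,0,0,0,0],[0,0,0,0,0,0]]';python3 -m creep '[[0,0,0.001,0,0,0],[0,0,0.0005,0,0,0],[0,0,0,0,0,0],[0,0,0,0,0,0],[0,0,0,0,0,0]]'
python3 - <<'E'
from h import *
go(VR,bw(0.002,-.002,.0832))
E
```

```text
t: 19.95
eef_pos: [0.4721, 0.0397, 0.1222]
orientation: [-0.024, 0.961, 0.093, 0.258]
ft_force: [0.3, -0.3, -1.8]
finger_gap: 0.0272
finger_force: 25.0
t: 20.45
eef_pos: [0.4728, 0.0397, 0.1214]
orientation: [-0.024, 0.961, 0.093, 0.258]
ft_force: [-12.7, -4.2, 13.3]
finger_gap: 0.0271
finger_force: 25.0
t 20.45 tcp [0.4728 0.0397 0.1214] -> [0.4732 0.0402 0.1211] 
 now-frame mm [ 0.2 -0.4  0.5] turn [ 0.07 -0.04  0.08] final-frame mm [ 0.2 -0.4  0.5] gap 0.0271 F [-12.7  -4.2  13.3]
```

Contact at the expected height, about 16 N along the bed normal. I nudge 2 mm toward the stop and release.

```bash
python3 -m creep '[[-0.001,0,-0.0003,0,0,0],[-0.001,0,0,0,0,0],[0,0,0,0,0,0],[0,0,0,0,0,0],[0,0,0,0,0,0]]' && python3 -m creep '[[0,0,0,0,0,0],[0,0,0,0,0,0],[0,0,0,0,0,0],[0,0,0,0,0,0],[0,0,0,0,0,0]]' 0.4 20 && python3 -m creep '[[0,0,-0.02,0,0,0],[0,0,-0.025,0,0,0],[0,0,-0.035,0,0,0],[0,0,0,0,0,0],[0,0,0,0,0,0]]'
python3 - <<'E'
from h import *
go(VR,bw(0,-.1205,.15))
s=get_state();E=ext('wrist',s)
for n,p in dict(bulb=bw(0,-.002,.080),fixjaw=bw(.02,.0223,.024),b1=bw(.022,.020,.022),b2=bw(.022,-.024,.022),kn=bw(0,-.12,.078)).items():print(n,proj('wrist',p,E))
a=read_camera('wrist')[100:300,170:520];cv2.imwrite('pics/w5.png',cv2.resize(a,None,fx=2.2,fy=2.2))
E
```

```text
t: 20.95
eef_pos: [0.4716, 0.0393, 0.1207]
orientation: [-0.024, 0.961, 0.093, 0.258]
ft_force: [-2.3, -0.4, 5.4]
finger_gap: 0.0272
finger_force: 25.0
t: 21.45
eef_pos: [0.4708, 0.0395, 0.12]
orientation: [-0.024, 0.961, 0.093, 0.258]
ft_force: [-0.2, 0.1, -0.5]
finger_gap: 0.0529
finger_force: 0.0
t: 21.95
eef_pos: [0.4322, 0.0315, 0.1905]
orientation: [-0.023, 0.961, 0.093, 0.259]
ft_force: [-0.1, 0.1, 0.4]
finger_gap: 0.0529
finger_force: 0.0
t 21.95 tcp [0.4322 0.0315 0.1905] -> [ 0.4613 -0.0828  0.178 ] 
 now-frame mm [ -0.6 117.7  14.6] turn [ 0.17 -0.19  0.06] final-frame mm [ -0.5 117.8  14.2] gap 0.0529 F [-0.1  0.1  0.4]
bulb [317.4326 213.0544]
fixjaw [286.0252 165.0745]
b1 [289.1422 162.0457]
b2 [345.7206 162.0912]
kn [500.9624 212.1173]
```

View pics/w5.png

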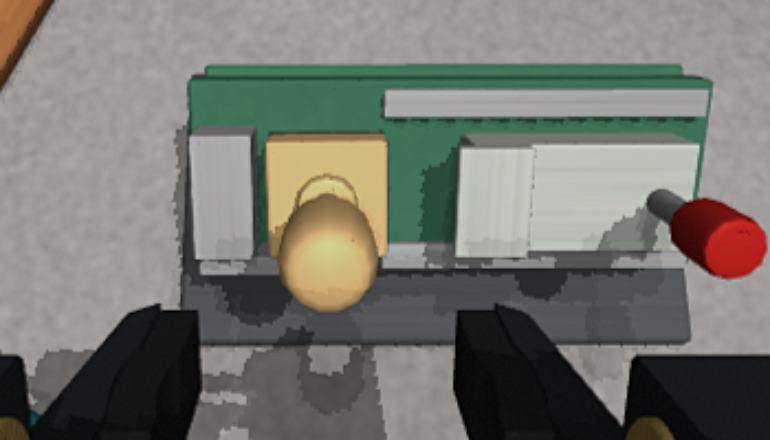

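The pale stamp is seated square at (327,195) in the crop, about 2 mm from the fixed jaw. Next is the knob at crop (718,238).

```bash
python3 -m creep '[[0,0.04,0,0,0,0],[0,0.04,0,0,0,0],[0,0.038,0,0,0,0],[0,0,0.03,0,0,0],[0,0,0.03,0,0,0]]' && python3 -m creep '[[0,0,0.03,0,0,0],[0,0,0.008,0,0,0],[0,0,0,0,0,0],[0,0,0,0,0,0],[0,0,0,0,0,0]]' && python3 -m creep '[[0,0,0,0,0,0],[0,0,0,0,0,0],[0,0,0,0,0,0],[0,0,0,0,0,0],[0,0,0,0,0,0]]' 1 20
python3 - <<'E'
from h import *
print(wb(get_state()['eef_pos']));go(VR,bw(0,-.09,.065))
E
```

```text
t: 22.5
eef_pos: [0.484, -0.0802, 0.1354]
orientation: [-0.024, 0.962, 0.09, 0.257]
ft_force: [-0.2, 0.2, -0.0]
finger_gap: 0.0529
finger_force: 0.0
t: 23.0
eef_pos: [0.5027, -0.0749, 0.1058]
orientation: [-0.024, 0.961, 0.093, 0.259]
ft_force: [0.2, 0.2, -0.2]
finger_gap: 0.0528
finger_force: 0.0
t: 23.5
eef_pos: [0.5027, -0.0754, 0.1051]
orientation: [-0.023, 0.961, 0.093, 0.258]
ft_force: [-2.8, -3.8, 2.5]
finger_gap: 0.0191
finger_force: 20.0
[-0.     -0.1211  0.0579]
t 23.5 tcp [ 0.5027 -0.0754  0.1051] -> [ 0.4972 -0.0448  0.1044] 
 now-frame mm [  0.  -31.1   0.8] turn [ 0.16 -0.06  0.04] final-frame mm [  0.  -31.1   0.9] gap 0.0191 F [-2.8 -3.8  2.5]
```

```bash
python3 -m creep '[[0,-0.007,0,0,0,0],[0,-0.007,0,0,0,0],[0,-0.007,0,0,0,0],[0,-0.006,0,0,0,0],[0,0,0,0,0,0]]' && python3 -m creep '[[0,-0.002,0,0,0,0],[0,-0.001,0,0,0,0],[0,-0.001,0,0,0,0],[0,0,0,0,0,0],[0,0,0,0,0,0]]'
python3 - <<'E'
from h import *
print(wb(get_state()['eef_pos']));s=get_state();print(B.T@s['ft_force'])
E
```

```text
t: 24.0
eef_pos: [0.4974, -0.0482, 0.1051]
orientation: [-0.024, 0.961, 0.093, 0.258]
ft_force: [-4.9, -2.3, 5.1]
finger_gap: 0.0192
finger_force: 20.0
t: 24.5
eef_pos: [0.4968, -0.0452, 0.1051]
orientation: [-0.023, 0.961, 0.093, 0.258]
ft_force: [-5.5, -5.7, 6.7]
finger_gap: 0.0193
finger_force: 20.0
[-0.     -0.0903  0.0579]
[-2.2521 -4.5575  8.9817]
```

```bash
python3 -m creep '[[0,-0.001,0,0,0,0],[0,-0.0005,0,0,0,0],[0,0,0,0,0,0],[0,0,0,0,0,0],[0,0,0,0,0,0]]' 
python3 - <<'E'
from h import *
print(wb(get_state()['eef_pos']));s=get_state();print(B.T@s['ft_force'])
E
```

```text
t: 25.0
eef_pos: [0.4965, -0.0438, 0.1051]
orientation: [-0.023, 0.961, 0.092, 0.258]
ft_force: [-6.1, -5.5, 5.3]
finger_gap: 0.019
finger_force: 20.0
[-0.     -0.0889  0.0579]
[-3.4546 -4.2831  8.087 ]
```

```bash
python3 -m creep '[[0,-0.001,0,0,0,0],[0,-0.001,0,0,0,0],[0,0,0,0,0,0],[0,0,0,0,0,0],[0,0,0,0,0,0]]' 
python3 - <<'E'
from h import *
print(wb(get_state()['eef_pos']));s=get_state();print(B.T@s['ft_force'])
E
```

```text
t: 25.5
eef_pos: [0.4965, -0.0437, 0.1052]
orientation: [-0.021, 0.961, 0.092, 0.259]
ft_force: [-5.2, -13.4, 1.2]
finger_gap: 0.0194
finger_force: 20.0
[ 0.0001 -0.0888  0.0579]
[ -6.0455 -12.146    4.8911]
```

The jaw has stalled and the force rises to 12 N, so it's closed. I release, retreat and check.

```bash
python3 -m creep '[[0,0,0,0,0,0],[0,0,0,0,0,0],[0,0,0,0,0,0],[0,0,0,0,0,0],[0,0,0,0,0,0]]' 0.4 && python3 -m creep '[[0,0,-0.02,0,0,0],[0,0,-0.03,0,0,0],[0,0,-0.035,0,0,0],[0,0,-0.035,0,0,0],[0,0,0,0,0,0]]'
python3 - <<'E'
from h import *
s=get_state();E=ext('wrist',s)
f=lambda p:(np.array(proj('wrist',p,E))-[140,80])*2
for n,p in dict(bulbtop=bw(0,0,.098),b1=bw(.022,.022,.022),b2=bw(.022,-.022,.022),kn=bw(0,-.09,.078)).items():print(n,f(p))
a=cv2.resize(read_camera('wrist')[80:300,140:500],None,fx=2,fy=2);cv2.imwrite('pics/w6.png',a);print(s['finger_gap'])
E
```

```text
t: 26.0
eef_pos: [0.4957, -0.0404, 0.1046]
orientation: [-0.025, 0.961, 0.093, 0.258]
ft_force: [-0.6, -0.1, -0.1]
finger_gap: 0.0529
finger_force: 0.0
t: 26.5
eef_pos: [0.4378, -0.0536, 0.2134]
orientation: [-0.021, 0.961, 0.093, 0.261]
ft_force: [0.7, -0.4, 0.1]
finger_gap: 0.0529
finger_force: 0.0
bulbtop [ 89.6426 265.7037]
b1 [ 96.6083 158.7648]
b2 [200.7531 159.022 ]
kn [362.9883 248.039 ]
0.05293409124735008
```

View pics/w6.png

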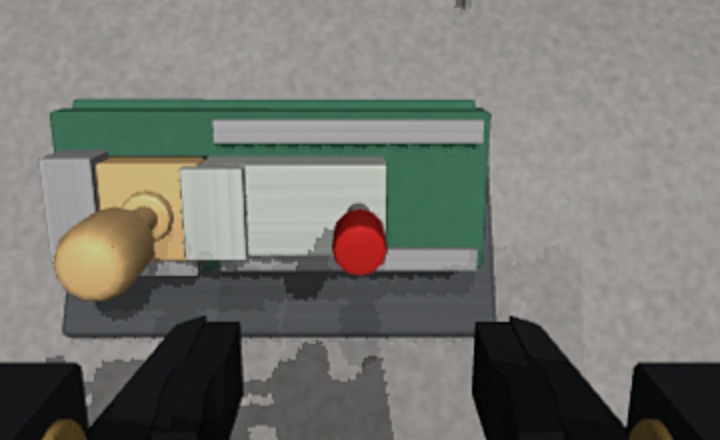

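The pale stamp is clamped between the jaws. Its block spans (97–204,160) against a predicted (97–201,159), the lip is over it, and the knob is at (360,243). The jaw is closed and the robot is clear.

```bash
python3 -c "
from workcell import job_done
print(job_done())"
```

```text
the job is handed in; nothing more can be done
None
```

I handed the job in at about 26.6 s of the 61 s: the finished stamp stands upright on the card, the pale stamp is seated handle up in the vise, and the jaw is closed on it; no verdict came back.

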